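# Present the labelled glass test slide over the light pad

## Robot

A 7-joint arm with a two-finger parallel gripper is mounted at the origin on the work surface. World frame = base frame: x ahead of the robot, y to its left, z up, the work surface at z = 0. Lengths are in mm, angles in rad, forces in N, time in s.
With the tool pointing down it reaches from about 425 to 875 mm from the base axis. Payload 8.4 kg.
Tool frame: the origin (TCP) lies at the centre of the arm's flange, where the gripper is bolted on; the fingertips stand 182 mm ahead of it and the grasp point (between the pads) lies 164 mm ahead of it; z points along the fingers, y is the line along which they close (so a half turn about z gives the same grasp; the last joint's range is limited). The gripper opens to 87 mm and grips with 3 to 60 N. Pads are 19 mm wide; open, the fingers measure 117 mm over their backs; the gripper's body (75 mm by 190 mm) begins 51 mm behind the grasp point.
Start: joints at [-1.218, 0.333, 0.04, 1.465, -0.013, 1.343, -0.059], TCP at [283.782, 584.758, 404.746] pointing down, gripper open.
Joint ranges: [-2.58, 2.58], [-0.38, 2.09], [-1.3, 1.39], [0.25, 2.4], [-1.5, 4.64], [0.08, 2.09], [-2.65, 2.65]. Speed limits (rad/s): [2.22, 2.22, 2.79, 2.79, 3.14, 3.14, 3.14].

## Interface

Orientations are given as a unit quaternion [x, y, z, w].
In Python, from rig import manip, vision, order gives the robot as it stands (manip), with the cameras (vision) and the job (order).
- The arm moves only by the shell command python3 nudge.py 'ROWS'. ROWS is a JSON list of rows, 1 to 5 of them, each of 7 numbers: dx, dy, dz in mm, then a rotation vector rx, ry, rz in rad, then the finger opening in mm; each row shifts and turns the commanded pose from where the row before left it, along the tool's axes as they then stand; what a row does not reach is not made up. A row lasts 1/8 s, in which the tool goes at most 62.5 mm and 0.188 rad, less where a joint would pass 70% of its speed; a pose out of reach is approached as far as the arm can. The fingers move at their own pace and stop on an object; the grip force is fixed at half the most. Time passes only in rows, so rows that do not move let the fingers close. It prints the time, the measured TCP pose, the force, the opening and the grip force at its end.
- manip.get_state(): the state, without advancing time (a new reading comes with each control period).
- vision.read_camera(name): name is "scene" or "top" or "wrist"; returns a dict with "frame" (400x640x3 uint8, red, green, blue), "depth" (400x640 float32, mm along the optical axis (not along the pixel's ray), 0 where there is no reading), "K" (3x3 intrinsics, pixels), "eye" and "orientation" of the camera in the world. Camera axes: x right, y up, looking along -z (the intrinsics and any distortion apply to the point x, -y, -z); pixel columns grow to the right and rows downward; lengths in mm; the calibration is good to about 2 mm. A picture is of the moment at which its call begins.
- order.sign_off(): hands the job in; it is judged then, once.
The state is a dict: "time": time; "qpos": joint angles; "joint_vel": joint speeds; "joint_efforts": joint torques, N m; "eef_pos": TCP position; "eef_rot": TCP orientation; "contact_force": force on the tool from outside, world axes, zero at the start; "moment": the same for the moment, N m; "width": finger opening in mm; "gripper_force": force on a finger pad.
Only numpy, scipy, OpenCV 4.12 (cv2) and the standard library are available. Lean on these libraries where they do the work, as an engineer would, in place of code of your own. Each camera call takes 0.05 s, during which the arm holds its last target. There are 200 camera calls.

## Task

Draw the one test slide with the clipped top corner out of its slot in the foam strip and present it over the lit middle of the light pad for its photograph: lying about level in the air some 8 cm above the pad, label face up, with its frosted end towards the pad's button strip. Finish while still holding it there, motionless and touching nothing but the gripper; never drop it or lay it down, and leave the two plain slides and the other things on the bench where they are.

Things in the scene. Friction and masses are not known exactly. Their poses are not given: they have to be found in the camera images.
- slide: The labelled test slide: pale-green glass plate 36 mm wide (its y), 8 mm thick (its x), 100 mm long (its z), about 70 g, origin at its middle. +z points to the frosted end, +x straight out of the label face; label up means +x up. Starts upright in a slot, frosted end up, its lower 30 mm in the foam, its middle 70 mm and its top 120 mm above the bench. Its long edges are 36 mm apart.
- frost_end (a point): middle of the slide's end edge at the frosted end (slide's z = +50 mm). A matt white label band 28 mm long covers this end on one face only, the label face. The label faces straight away from the robot (+x) or any way up to 126 degrees round from there to either side.
- notch (a point): the clipped corner: one corner of the frosted end is cut off at 45 degrees (11 mm legs), at the slide's +y side: the right-hand corner as you look at the label face with the frosted end up. So it tells which end is frosted and which face bears the label. The point is the middle of the cut.
- clear_end (a point): middle of the slide's other, clear end edge (slide's z = -50 mm). Gripped by its long edges with the tool leaning about 45 degrees over the label side, the slide comes level, label up, when the tool leans 45 degrees the other way. A grip of about 25 N holds it firmly without harm.
- rack: white foam strip, fixed, 70 mm (its x) by 240 mm (its y), 50 mm high, origin under its centre, at a widely varying yaw, on the left or right of the bench. Three slots 30 mm deep, about 1 mm play each side, in a row at y = -80, 0, +80 mm, one slide in each, axes parallel to the strip's, widths in line along the row (44 mm free between neighbours). Any of the three may be the labelled one.
- blank_a: a plain slide: same glass and size as the labelled one (36 x 8 x 100 mm, origin at its middle), but with all four corners square and no frosted band. To be left in its slot.
- blank_b: a second plain slide like blank_a. To be left in its slot.
- pad: LED light pad lying fixed on the bench across from the foam strip: grey slab 210 mm (its x) by 150 mm (its y), 9 mm high, origin under its centre; bright white lit field 170 x 134 mm; along its -x edge the grey strip, 34 mm wide, with a round button, which faces the left of the bench or its far left corner
- pad_lit (a point): the middle of the lit field, on its surface (14 mm to +x of the pad's centre, 9 mm above the bench), axes as the pad's: -x points to the button strip
- tweezers: steel tweezers, 130 mm long, lying flat (8 mm high) between strip and pad; leave alone. Origin under the middle
- pot: small white open pot, 42 mm across, 30 mm high, between strip and pad, near the robot; leave alone. Origin under the middle
- jar: closed glass jar, 72 mm across, 85 mm high, behind the middle of the work area; leave alone. Origin under the middle
- cork_ring: cork ring (rest for round flasks), 56 mm across, 22 mm high, lying between strip and pad on the far side; leave alone. Origin under the middle

How it is judged (in metres and radians):
On the way:
1. the labelled slide is in the gripper, drawn clear of the foam strip (contact force between the fingers and slide above 0.3 N and contact force between slide and rack below 0.05 N and height (world z) of slide above 0.135 m), for 0.2 s.
At the end, for the whole second after the job is handed in: Slide gripped, touching neither strip nor pad, still (0.03 m/s, 0.25 rad/s); label face up within 0.5 rad; length along the pad's x within 0.5 rad, frosted end to the button strip; its middle within 40 mm sideways of the middle of the lit field and 30 to 150 mm above it (contact force between the fingers and slide above 0.3 N and contact force between slide and rack below 0.05 N and contact force between slide and pad below 0.05 N and angle between slide's own x axis and vertical below 0.5 rad and angle between the z axis of slide and the x axis of pad_lit, either way round below 0.5 rad and x of frost_end in the frame of pad_lit below 0 m and x of clear_end in the frame of pad_lit above 0 m and horizontal distance between slide and pad_lit below 0.04 m and z of slide in the frame of pad_lit between 0.03 and 0.15 m and linear speed of slide below 0.03 m/s and angular speed of slide below 0.25 rad/s); the arm keeps its last pose, push and grip.
It fails at once if the slide is dropped or laid down (its middle under 35 mm above the bench) (height (world z) of slide below 0.035 m).
It fails at once if a plain slide is moved by more than 20 mm (distance of any of blank_a, blank_b from where it was at the start of the episode above 0.02 m).
It fails at once if another thing on the bench is moved by more than 30 mm (distance of any of tweezers, pot, jar, cork_ring from where it was at the start of the episode above 0.03 m).
It also fails if it takes over 48 s, if anything falls off the work surface, if the arm or the gripper's body presses on something with over 40 N, if the wrist force passes 120 N, or if a joint passes its speed limit or range.

## Working session

There is one attempt and no reset: what is moved stays moved. The work goes in short steps, Python scripts to look and compute and a shell command to move; the robot and the scene stay as the last step left them, time stands still between calls to the robot, and variables do not carry over. Pictures are saved under pics/ and viewed, at most 10 in all, crops included, and the job is handed in when it is done.

```bash
ls; mkdir -p pics
cat > h.py <<'E'
import numpy as np, cv2
from scipy.spatial.transform import Rotation as R
from rig import manip, vision, order
def cam(n):
    c=vision.read_camera(n); c['R']=R.from_quat(c['orientation']).as_matrix(); return c
def pts(c):
    d=c['depth'];v,u=np.mgrid[:400,:640];K=c['K']
    p=np.stack([(u-K[0,2])/K[0,0]*d,-(v-K[1,2])/K[1,1]*d,-d],-1)
    P=p@c['R'].T+c['eye']; P[d==0]=np.nan; return P
def save(n,im): cv2.imwrite('pics/'+n,im[...,::-1])
E
python3 - <<'E'
from h import *
import pickle
D={}
for n in('scene','top'):
    c=cam(n);save(n+'1.png',c['frame']);D[n]=c;print(n,c['eye'],c['K'].tolist(),c['R'].round(3).tolist())
pickle.dump(D,open('D.pkl','wb'));s=manip.get_state();print(s['time'],s['eef_rot'],s['width'])
E
```

```text
nudge.py
pics
rig.py
scene [938.71199587 530.14865723 682.71421804] [[387.8319869559398, 0.0, 316.8812542752121], [0.0, 387.8319869559398, 201.3775531602965], [0.0, 0.0, 1.0]] [[-0.825, -0.372, 0.425], [0.565, -0.562, 0.605], [0.014, 0.739, 0.674]]
top [ 345.64043858   14.6432239  1232.89693464] [[481.57668356849115, 0.0, 329.75548678049114], [0.0, 481.57668356849115, 201.20561949406274], [0.0, 0.0, 1.0]] [[-0.009, 0.983, -0.182], [-1.0, -0.005, 0.027], [0.026, 0.182, 0.983]]
0.1 [ 2.24000462e-01  9.74588786e-01 -6.92085161e-04 -1.08711140e-04] 87.34515354744264
```

View pics/scene1.png

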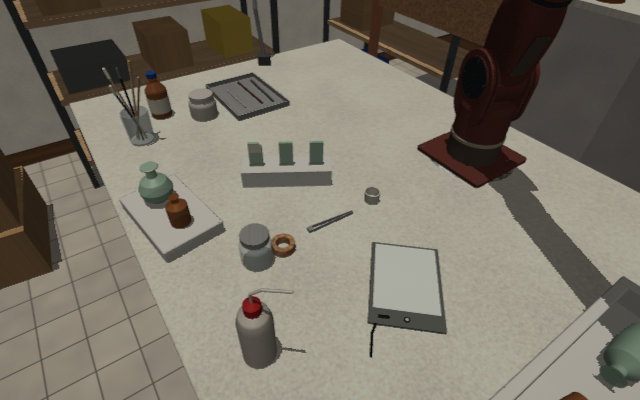

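View pics/top1.png

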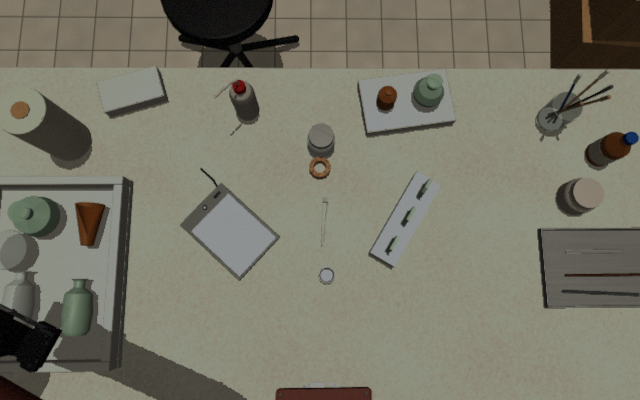

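The scene view shows the strip's slides at about (255,153), (286,152) and (316,152), with the pad at (405,285). In the top view the strip is at (404,219), the pad at (230,230) with its button at lower left (205,207). Next I'll zoom in on the slides and measure the strip and pad.

Run:
```python
from h import *
import pickle
D=pickle.load(open('D.pkl','rb'))
s=cv2.resize(D['scene']['frame'][130:195,230:345],None,fx=6,fy=6,interpolation=cv2.INTER_CUBIC)
t=cv2.resize(D['top']['frame'][165:275,360:445],None,fx=4,fy=4,interpolation=cv2.INTER_CUBIC)
save('cs.png',s);save('ct.png',t)
for n in D:
    c=D[n];P=pts(c);x,y,z=P[...,0],P[...,1],P[...,2]
    # strip top
    for nm,m in(('strip',(abs(z-50)<6)&(x>350)&(x<750)&(y<-50)&(y>-400)),('slides',(z>70)&(z<135)&(x>350)&(x<750)&(y<-50)&(y>-400)),('pad',(abs(z-9)<4)&(x>330)&(x<720)&(y<500)&(y>100)),):
        k,l,st,ce=cv2.connectedComponentsWithStats(m.astype(np.uint8))
        for i in range(1,k):
            if st[i,4]<25: continue
            q=P[l==i]; r=cv2.minAreaRect(q[:,:2].astype(np.float32))
            print(n,nm,st[i].tolist(),q.mean(0).round(1),'zmax',q[:,2].max().round(1),'rect',np.round(r[0],1),np.round(r[1],1),round(r[2],1))
```

```text
scene strip [240, 156, 92, 20, 1266] [ 530.4 -199.7   50. ] zmax 55.8 rect [ 525.7 -207.4] [ 75.8 240.4] 58.8
scene slides [309, 141, 14, 18, 244] [ 458.6 -164.    97.9] zmax 123.0 rect [ 457.9 -164.4] [11.7 34.7] 55.7
scene slides [247, 142, 16, 18, 247] [ 595.2 -246.5   97.6] zmax 122.6 rect [ 594. -248.] [13.7 36. ] 57.7
scene slides [278, 142, 15, 18, 236] [ 526.7 -204.9   97.6] zmax 121.7 rect [ 525.9 -206.2] [12. 36.] 59.7
scene pad [368, 242, 79, 115, 6002] [510.3 245.4   8.8] zmax 13.0 rect [523.6 260.9] [276.9 150.3] 47.5
top strip [370, 172, 71, 95, 2327] [ 518.1 -204.1   49.3] zmax 55.9 rect [ 521.5 -206.8] [ 70.5 241.2] 58.8
top slides [418, 179, 14, 17, 88] [ 587.6 -245.2  108. ] zmax 124.1 rect [ 589.  -246.9] [ 8.6 35.4] 58.4
top slides [403, 207, 13, 17, 92] [ 519.7 -204.3  108.6] zmax 122.8 rect [ 521.6 -206.2] [ 8.1 37.2] 59.6
top slides [387, 236, 13, 16, 88] [ 452.  -163.2  110.1] zmax 123.0 rect [ 453.1 -165.1] [ 8.5 37.3] 58.8
top pad [181, 183, 98, 98, 4210] [495.9 236.5   8.4] zmax 13.0 rect [499.1 239.2] [215.  153.6] 47.4
top pad [128, 211, 3, 19, 28] [525.  491.2   9.3] zmax 12.9 rect [525.9 491.6] [45.6  3.8] 0.6
top pad [126, 231, 4, 24, 35] [469.8 491.4   8.4] zmax 13.0 rect [468.8 491.8] [ 4.3 57.9] 87.9
```

View pics/cs.png

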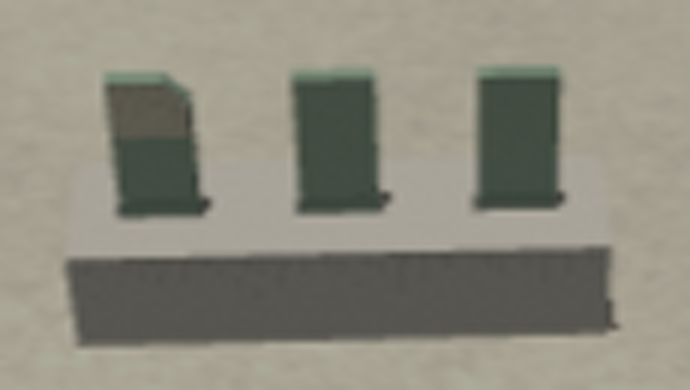

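View pics/ct.png

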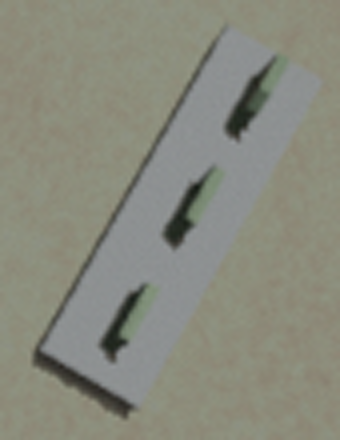

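The labelled slide is the far one, at about (591,-247). In the scene crop its band and clipped right corner face the camera, so the label normal is about (0.515, 0.857). The pad's button strip points towards (0.68, 0.74). Next is a planning helper.

```bash
cat > plan.py <<'E'
from h import *
n=np.array([.515,.857,0]);w=np.array([.857,-.515,0]);up=np.array([0,0,1.]);f=np.array([.677,.736,0])
def M(z,y): z=z/np.linalg.norm(z); y=y/np.linalg.norm(y); return np.stack([np.cross(y,z),y,z],1)
RG=M(-(n+up),w)             # grasp orientation
RD=M(-up,w)                 # down, same yaw
RF=M(-(f+up),np.array([-f[1],f[0],0]))  # final; tool y = -slide y
RFD=M(-up,np.array([-f[1],f[0],0]))
def grasp(p,back=0): return np.array(p)-RG[:,2]*(164+back)
def show(pos,rot):
    s=manip.get_state();C=R.from_quat(s['eef_rot']).as_matrix()
    d=C.T@(np.array(pos)-s['eef_pos']);r=R.from_matrix(C.T@rot).as_rotvec()
    print('t',round(s['time'],2),'pos',s['eef_pos'].round(1),'d',d.round(1),'rows',round(np.linalg.norm(d)/62.5,1),'rv',r.round(3),'rows',round(np.linalg.norm(r)/.188,1),'q',np.round(s['qpos'],2),'w',round(s['width'],1),'F',np.round(s['contact_force'],1))
E
python3 -c "
from plan import *
print(grasp([591,-247,95]),grasp([591,-247,95],90))
show([680,-95,400],RD)"
```

```text
[ 650.7271067  -147.60945546  210.97496446] [683.50417744 -93.06586394 274.61976203]
t 0.1 pos [283.7 584.6 404. ] d [-653.2 -438.4    4.7] rows 12.6 rv [-1.00e-03  1.00e-03  1.66e+00] rows 8.8 q [-1.22  0.33  0.04  1.47 -0.01  1.34 -0.06] w 87.3 F [-0.3 -0.3  0.3]
```

```bash
python3 nudge.py '[[-45,-30,0,0,0,0,60],[-45,-30,0,0,0,0,60],[-45,-30,0,0,0,0,60],[-45,-30,0,0,0,0,60],[-45,-30,0,0,0,0,60]]'
python3 nudge.py '[[-45,-30,0,0,0,0,60],[-45,-30,0,0,0,0,60],[-45,-30,0,0,0,0,60],[-45,-30,0,0,0,0,60],[-45,-30,0,0,0,0,60]]'
python3 nudge.py '[[0,0,0,0,0,0.18,60],[0,0,0,0,0,0.18,60],[0,0,0,0,0,0.18,60],[0,0,0,0,0,0.18,60],[0,0,0,0,0,0.18,60]]'
python3 -c "
from plan import *
show([683,-93,400],RD)"
```

```text
time: 0.72
eef_pos: [421.3, 349.8, 404.5]
eef_rot: [0.224, 0.975, -0.0, -0.0]
contact_force: [1.2, 0.1, -0.0]
width: 60.4
gripper_force: 0.0
time: 1.35
eef_pos: [558.2, 116.8, 404.6]
eef_rot: [0.224, 0.975, -0.0, -0.0]
contact_force: [0.3, 1.6, 0.1]
width: 59.7
gripper_force: 0.0
time: 1.98
eef_pos: [557.5, 118.4, 404.4]
eef_rot: [0.628, 0.778, -0.0, -0.0]
contact_force: [0.0, -0.2, 0.0]
width: 59.9
gripper_force: 0.0
t 1.98 pos [557.5 118.4 404.4] d [-233.2   78.     4.3] rows 3.9 rv [-0.001  0.     0.754] rows 4.0 q [-0.71  0.18  0.48  1.69 -0.08  1.3   0.  ] w 59.9 F [ 0.  -0.2  0. ]
```

```bash
python3 nudge.py '[[-47,15,0,0,0,0,60],[-47,15,0,0,0,0,60],[-47,15,0,0,0,0,60],[-47,15,0,0,0,0,60],[-46,16,0,0,0,0,60]]'
python3 nudge.py '[[0,0,0,0,0,0.188,60],[0,0,0,0,0,0.188,60],[0,0,0,0,0,0.188,60],[0,0,0,0,0,0.188,60],[0,0,0,0,0,0,60]]'
python3 -c "
from plan import *
show([683,-93,350],RG)"
```

```text
time: 2.6
eef_pos: [683.3, -94.7, 404.3]
eef_rot: [0.625, 0.78, -0.0, -0.0]
contact_force: [0.6, 0.2, 2.2]
width: 60.2
gripper_force: 0.0
time: 3.22
eef_pos: [682.6, -93.2, 404.2]
eef_rot: [0.868, 0.497, -0.001, -0.0]
contact_force: [0.4, -0.7, 0.3]
width: 60.1
gripper_force: 0.0
t 3.23 pos [682.6 -93.2 404.2] d [ 0.4  0.2 54.2] rows 0.9 rv [ 0.004 -0.784  0.011] rows 4.2 q [-0.43  0.49  0.73  1.38 -0.32  1.39 -0.23] w 60.1 F [ 0.4 -0.7  0.3]
```

Now lean over the label side, then look with the wrist camera.

```bash
python3 nudge.py '[[0,0,0,0,-0.188,0,60],[0,0,0,0,-0.188,0,60],[0,0,0,0,-0.188,0,60],[0,0,0,0,-0.188,0,60],[0,0,0,0,-0.035,0,60]]'
python3 - <<'E'
from plan import *
c=cam('wrist');save('w1.png',c['frame']);P=pts(c)
show(grasp([591,-247,95],90),RG)
z=P[...,2];a=(P[...,0]-591);b=(P[...,1]+247)
for lo,hi in((60,110),(100,118)):
    m=(z>lo)&(z<hi)&(np.hypot(a,b)<38)
    q=P[m];
    if len(q)>20:
        r=cv2.minAreaRect(q[:,:2].astype(np.float32));print(len(q),q.mean(0).round(1),np.round(r[0],1),np.round(r[1],1),r[2])
        s=(q[:,:2]-[591,-247])@w[:2];k=(q[:,:2]-[591,-247])@n[:2];print(np.percentile(s,[0,3,97,100]).round(1),np.percentile(k,[3,50,97]).round(1))
E
```

```text
time: 3.85
eef_pos: [683.3, -91.8, 403.0]
eef_rot: [0.8, 0.462, -0.334, 0.19]
contact_force: [-0.1, 0.3, -1.0]
width: 59.8
gripper_force: 0.0
t 3.9 pos [683.1 -92.4 403.3] d [90.8  1.2 91.1] rows 2.1 rv [0.007 0.001 0.012] rows 0.1 q [-0.61  0.72  0.89  1.27  0.2   1.64 -0.32] w 60.1 F [-0.2  0.7 -0.2]
1221 [ 593.4 -245.1   86. ] [ 593.1 -245.2] [ 8.8 36.1] 69.2229995727539
[-16.8 -15.8  18.1  19.2] [1.9 2.9 4. ]
520 [ 593.1 -245.   109.2] [ 592.  -248.3] [10.1 35.3] 59.14356994628906
[-16.1 -15.   18.1  19.2] [-3.1  3.2  4.1]
```

View pics/w1.png

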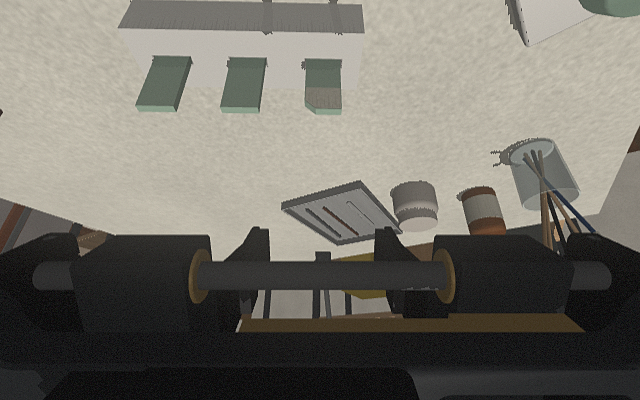

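The wrist view shows the band on the right-hand slide at (323,98) with its clip at (308,107), facing the tool. The refined centre is (591.5,-248.5).

```bash
python3 nudge.py '[[45,0,45,0,0,0.01,60],[45,0,45,0,0,0,60],[0,0,0,0,0,0,60]]'
python3 -c "
from plan import *
show(grasp([591.5,-248.5,92]),RG)"
```

```text
time: 4.28
eef_pos: [681.7, -93.6, 276.0]
eef_rot: [0.804, 0.456, -0.333, 0.189]
contact_force: [0.5, 0.6, 0.6]
width: 60.2
gripper_force: 0.0
t 4.28 pos [681.7 -93.6 276. ] d [ 3.4  2.3 92.8] rows 1.5 rv [ 0.002 -0.     0.002] rows 0.0 q [-0.6   0.82  0.83  1.4   0.14  1.47 -0.43] w 60.2 F [0.5 0.6 0.6]
```

```bash
python3 nudge.py '[[3.4,2.3,20,0,0,0,60],[0,0,25,0,0,0,60],[0,0,25,0,0,0,60],[0,0,22.8,0,0,0,60],[0,0,0,0,0,0,60]]'
python3 - <<'E'
from plan import *
c=cam('scene');show(grasp([591.5,-248.5,92]),RG)
save('s2.png',cv2.resize(c['frame'][60:210,200:400],None,fx=4,fy=4,interpolation=cv2.INTER_CUBIC))
E
```

```text
time: 4.9
eef_pos: [652.4, -151.8, 213.3]
eef_rot: [0.805, 0.454, -0.331, 0.192]
contact_force: [-0.4, 0.7, 0.7]
width: 59.8
gripper_force: 0.0
t 4.95 pos [ 653.2 -150.6  213.7] d [ 4.2 -2.5  3.8] rows 0.1 rv [ 0.007 -0.001 -0.005] rows 0.0 q [-0.55  0.84  0.83  1.52  0.15  1.29 -0.43] w 60.0 F [0.2 0.4 0.2]
```

View pics/s2.png

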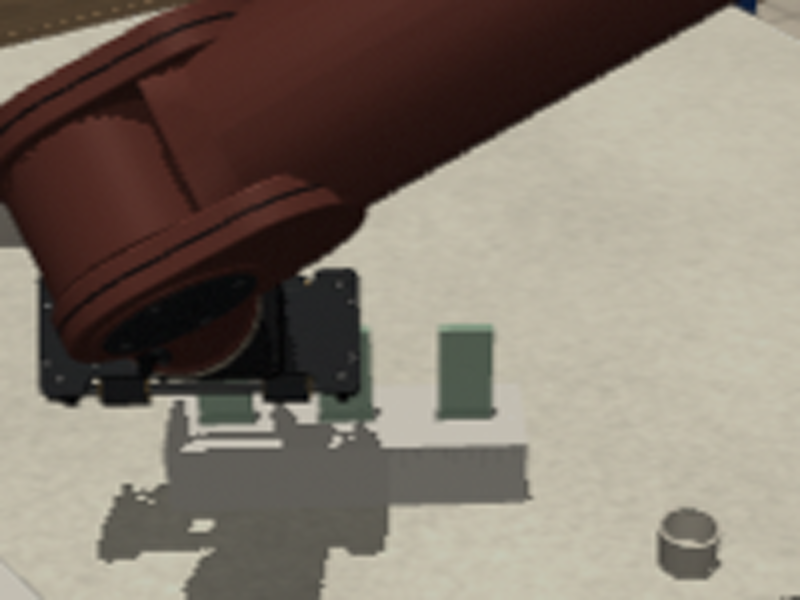

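The gripper body at (200,340) sits over the labelled slide, whose foot shows at (228,408), and clears the neighbouring slide at (346,370). Trim the position and close.

```bash
python3 nudge.py '[[3,-2,3,0,0,0,50],[0,0,0,0,0,0,36],[0,0,0,0,0,0,30],[0,0,0,0,0,0,30],[0,0,0,0,0,0,30]]'
python3 -c "
from plan import *
show(grasp([591.5,-248.5,152]),RG)"
```

```text
time: 5.58
eef_pos: [651.5, -148.2, 207.6]
eef_rot: [0.804, 0.455, -0.331, 0.192]
contact_force: [0.8, 1.3, 1.5]
width: 35.5
gripper_force: 30.0
t 5.58 pos [ 651.5 -148.2  207.6] d [-43.3   0.6 -42. ] rows 1.0 rv [ 0.008 -0.    -0.003] rows 0.0 q [-0.55  0.85  0.82  1.52  0.14  1.29 -0.44] w 35.5 F [0.8 1.3 1.5]
```

```bash
python3 nudge.py '[[-7,0,-7,0,0,0,30],[-10,0,-10,0,0,0,30],[-12,0,-12,0,0,0,30],[-14,0,-14,0,0,0,30],[-14,0,-14,0,0,0,30]]'
python3 nudge.py '[[-14,0,-14,0,0,0,30],[-14,0,-14,0,0,0,30],[-14,0,-14,0,0,0,30],[-14,0,-14,0,0,0,30],[0,0,0,0,0,0,30]]'
python3 - <<'E'
from plan import *
for nme in('scene',):
    c=cam(nme);save('s3.png',cv2.resize(c['frame'][40:190,200:400],None,fx=4,fy=4,interpolation=cv2.INTER_CUBIC))
gp=np.array([490,229,95])+24*f
T=gp-RF[:,2]*164
print('final TCP',T); show(T,RF)
E
```

```text
time: 6.2
eef_pos: [650.9, -148.2, 289.9]
eef_rot: [0.804, 0.455, -0.331, 0.192]
contact_force: [0.3, -1.4, -0.6]
width: 36.1
gripper_force: 30.0
time: 6.82
eef_pos: [650.6, -148.2, 369.1]
eef_rot: [0.805, 0.455, -0.33, 0.192]
contact_force: [0.0, -0.1, -0.3]
width: 35.7
gripper_force: 30.0
final TCP [584.75616103 332.01408348 210.96478734]
t 6.88 pos [ 650.4 -148.   367.7] d [ 377.  -303.6 -158. ] rows 8.1 rv [ 0.003  0.226 -2.993] rows 16.0 q [-0.59  0.69  0.91  1.42  0.22  1.5  -0.33] w 35.4 F [ 0.1 -0.1 -1.4]
```

View pics/s3.png

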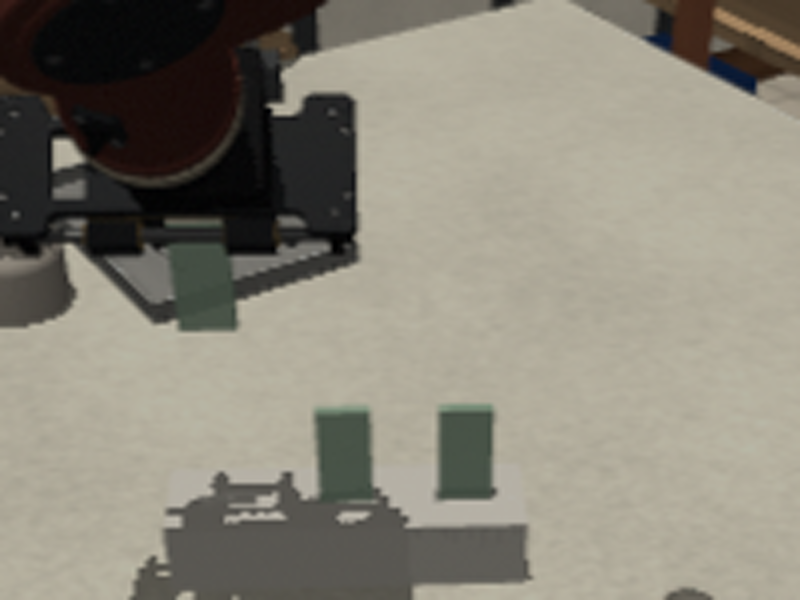

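The slide hangs clear of the foam at (205,275), and both plain slides are still in their slots. Un-lean, then carry it over.

```bash
python3 nudge.py '[[0,0,0,0,0.157,0,30],[0,0,0,0,0.157,0,30],[0,0,0,0,0.157,0,30],[0,0,0,0,0.157,0,30],[0,0,0,0,0.157,0,30]]'
python3 -c "
from plan import *
show([585,330,380],RFD)"
```

```text
time: 7.5
eef_pos: [650.2, -147.6, 366.5]
eef_rot: [0.87, 0.494, 0.003, 0.002]
contact_force: [-0.7, 0.1, -1.0]
width: 35.7
gripper_force: 30.0
t 7.5 pos [ 650.2 -147.6  366.5] d [ 376.7 -300.8  -13.8] rows 7.7 rv [ 0.007  0.008 -2.936] rows 15.6 q [-0.36  0.45  0.72  1.5  -0.31  1.29 -0.15] w 35.7 F [-0.7  0.1 -1. ]
```

```bash
python3 nudge.py '[[25,-20,-3,0,0,0,30],[38,-30,-3,0,0,0,30],[38,-30,-3,0,0,0,30],[38,-30,-3,0,0,0,30],[38,-30,-2,0,0,0,30]]'
python3 nudge.py '[[38,-30,0,0,0,0,30],[38,-30,0,0,0,0,30],[38,-30,0,0,0,0,30],[38,-30,0,0,0,0,30],[38,-30,0,0,0,0,30]]'
python3 nudge.py '[[0,0,0,0,0,-0.17,30],[0,0,0,0,0,-0.17,30],[0,0,0,0,0,-0.17,30],[0,0,0,0,0,-0.17,30],[0,0,0,0,0,-0.17,30]]'
python3 -c "
from plan import *
show([585,330,380],RFD)"
```

```text
time: 8.12
eef_pos: [620.1, 77.6, 379.4]
eef_rot: [0.87, 0.494, 0.001, 0.003]
contact_force: [0.1, -1.0, -0.2]
width: 35.7
gripper_force: 30.0
time: 8.75
eef_pos: [588.7, 317.5, 378.1]
eef_rot: [0.87, 0.494, 0.001, 0.003]
contact_force: [-0.4, -1.5, -0.9]
width: 35.6
gripper_force: 30.0
time: 9.38
eef_pos: [589.1, 316.0, 377.8]
eef_rot: [0.586, 0.81, -0.001, 0.003]
contact_force: [-0.5, 0.3, -1.1]
width: 35.6
gripper_force: 30.0
t 9.38 pos [589.1 316.  377.8] d [14.5  0.5 -2.3] rows 0.2 rv [-0.005  0.006 -2.08 ] rows 11.1 q [-0.88  0.4   0.43  1.47 -0.16  1.3  -0.12] w 35.6 F [-0.5  0.3 -1.1]
```

```bash
python3 nudge.py '[[0,0,0,0,0,-0.173,30],[0,0,0,0,0,-0.173,30],[0,0,0,0,0,-0.173,30],[0,0,0,0,0,-0.173,30],[0,0,0,0,0,-0.173,30]]'
python3 nudge.py '[[0,0,0,0,0,-0.173,30],[0,0,0,0,0,-0.173,30],[0,0,0,0,0,-0.173,30],[0,0,0,0,0,-0.173,30],[0,0,0,0,0,-0.173,30]]'
python3 nudge.py '[[0,0,0,0,0,-0.173,30],[0,0,0,0,0,-0.173,30],[0,0,0,0,0,0,30]]'
python3 -c "
from plan import *
show([585,332,380],RF)"
```

```text
time: 10.0
eef_pos: [589.1, 316.0, 377.8]
eef_rot: [0.193, 0.981, -0.002, 0.003]
contact_force: [0.0, -0.2, -0.5]
width: 36.0
gripper_force: 30.0
time: 10.62
eef_pos: [589.1, 315.9, 377.8]
eef_rot: [-0.236, 0.972, -0.003, 0.001]
contact_force: [0.4, -0.4, -0.4]
width: 35.7
gripper_force: 30.0
time: 11.0
eef_pos: [589.2, 315.8, 378.0]
eef_rot: [-0.397, 0.918, -0.003, 0.001]
contact_force: [-1.0, 0.2, -0.5]
width: 35.9
gripper_force: 30.0
t 11.0 pos [589.2 315.8 378. ] d [-8.9 14.2 -2. ] rows 0.3 rv [-0.001  0.785 -0.013] rows 4.2 q [-0.63  0.38  0.09  1.45 -0.03  1.3   1.85] w 35.9 F [-1.   0.2 -0.5]
```

```bash
python3 nudge.py '[[0,0,0,0,0.157,0,30],[0,0,0,0,0.157,0,30],[0,0,0,0,0.157,0,30],[0,0,0,0,0.157,0,30],[0,0,0,0,0.157,-0.012,30]]'
python3 -c "
from plan import *
show([584.8,332,211],RF)"
```

```text
time: 11.62
eef_pos: [589.9, 315.8, 378.3]
eef_rot: [-0.369, 0.847, -0.154, -0.351]
contact_force: [-61.3, -21.9, 57.5]
width: 35.3
gripper_force: 30.1
t 11.62 pos [589.9 315.8 378.3] d [-124.3   15.2  112.2] rows 2.7 rv [ 0.001 -0.001 -0.005] rows 0.0 q [-0.74  0.69  0.25  1.12  0.09  2.09  1.92] w 35.3 F [-61.3 -21.9  57.5]
```

Joint 6 is at its range limit (2.09) and the force is high, so back off straight away. Going lower should ease it: q2+q4 grows there.

```bash
python3 nudge.py '[[0,0,0,0,-0.18,0,30],[0,0,0,0,-0.18,0,30],[0,0,0,0,0,0,30]]'
python3 -c "
from plan import *
show([584.8,332,260],RF)"
```

```text
time: 12.0
eef_pos: [589.1, 315.2, 380.4]
eef_rot: [-0.391, 0.896, -0.084, -0.192]
contact_force: [-0.5, -1.2, -0.2]
width: 35.5
gripper_force: 30.0
t 12.0 pos [589.1 315.2 380.4] d [-57.9  14.7 106. ] rows 1.9 rv [ 0.002  0.363 -0.005] rows 1.9 q [-0.73  0.55  0.22  1.26  0.01  1.75  1.88] w 35.5 F [-0.5 -1.2 -0.2]
```

```bash
python3 nudge.py '[[-14,4,25,0,0,0,30],[-14,4,25,0,0,0,30],[-14,4,25,0,0,0,30],[-10,2,20,0,0,0,30],[0,0,0,0,0,0,30]]'
python3 -c "
from plan import *
show([584.8,332,215],RF)"
```

```text
time: 12.62
eef_pos: [584.0, 331.6, 269.0]
eef_rot: [-0.392, 0.895, -0.085, -0.195]
contact_force: [0.2, -0.0, -0.2]
width: 35.5
gripper_force: 30.0
t 12.62 pos [584.  331.6 269. ] d [-23.2  -0.4  48.7] rows 0.9 rv [ 0.002  0.356 -0.   ] rows 1.9 q [-0.74  0.64  0.2   1.36 -0.01  1.57  1.85] w 35.5 F [ 0.2 -0.  -0.2]
```

```bash
python3 nudge.py '[[0,0,0,0,0.09,0,30],[0,0,0,0,0.09,0,30],[0,0,0,0,0.09,0,30],[0,0,0,0,0.08,0,30],[0,0,0,0,0,0,30]]'
python3 -c "
from plan import *
show([584.8,332,211],RF)"
```

```text
time: 13.25
eef_pos: [585.0, 331.9, 271.5]
eef_rot: [-0.372, 0.848, -0.151, -0.346]
contact_force: [-0.0, 0.4, -1.5]
width: 35.3
gripper_force: 30.0
t 13.25 pos [585.  331.9 271.5] d [-42.3   0.2  43.3] rows 1.0 rv [ 0.001  0.011 -0.001] rows 0.1 q [-0.75  0.77  0.23  1.21  0.05  1.92  1.87] w 35.3 F [-0.   0.4 -1.5]
```

```bash
python3 nudge.py '[[-14,0,14,0,0,0,30],[-14,0,14,0,0,0,30],[-12,0,12,0,0,0,30],[0,0,0,0,0,0,30],[0,0,0,0,0,0,30]]'
python3 - <<'E'
from plan import *
for nme in('scene','top'):
    c=cam(nme);P=pts(c);save(nme+'4.png',c['frame'])
    m=(P[...,2]>60)&(P[...,2]<125)&(np.hypot(P[...,0]-490,P[...,1]-229)<60)
    hsv=cv2.cvtColor(c['frame'],cv2.COLOR_RGB2HSV);m&=hsv[...,2]>60
    q=P[m]
    if len(q)>15:
        r=cv2.minAreaRect(q[:,:2].astype(np.float32));print(nme,len(q),q.mean(0).round(1),np.round(r[0],1),np.round(r[1],1),round(r[2],1),'plane',np.linalg.svd(q-q.mean(0),full_matrices=False)[2][2].round(2))
c=cam('scene')['frame'];t=cam('top')['frame']
save('f4.png',np.vstack([cv2.resize(c[180:340,310:510],(500,400))[:300],cv2.resize(t[160:280,160:300],(500,429))[:300]]))
show([584.8,332,211],RF)
E
```

```text
time: 13.88
eef_pos: [585.2, 332.2, 215.0]
eef_rot: [-0.372, 0.848, -0.151, -0.345]
contact_force: [0.0, -0.4, -0.5]
width: 35.6
gripper_force: 30.0
scene 161 [469.4 203.7  98.9] [469.5 203.4] [27.9 35.9] 48.1 plane [ 0.03  0.06 -1.  ]
top 675 [491.1 232.6  99.4] [490.1 233.8] [101.7  50.5] 54.4 plane [ 0.03  0.02 -1.  ]
t 14.07 pos [585.3 332.3 215.4] d [-2.7  0.2  3.6] rows 0.1 rv [ 0.001  0.013 -0.   ] rows 0.1 q [-0.75  0.82  0.22  1.24  0.04  1.84  1.85] w 35.6 F [ 0.1 -0.2 -0.4]
```

View pics/f4.png

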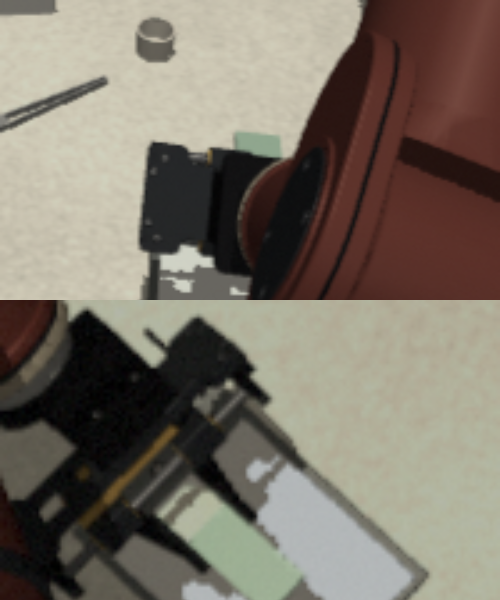

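The top view (lower half) shows the slide level over the lit field, with its white band (185,515) up and towards the button strip. Its middle measures about (490,233,95), about 90 mm above the lit surface.

```bash
python3 -c "
from rig import manip, vision, order
print(order.sign_off())"
```

```text
the job is handed in; nothing more can be done
None
```

The labelled slide was handed in held level and still about 9 cm above the middle of the lit field, label up, frosted end to the button strip; on the way, joint 6 reached its range limit and the wrist force briefly read about 87 N before I backed off, and no verdict was shown at hand-in.

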